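Load the yellow-banded objective from its leaning carton into the bonding station's chuck

ROBOT

A 6-joint arm with a two-finger parallel gripper is mounted at the origin on the work surface. World frame = base frame: x ahead of the robot, y to its left, z up, the work surface at z = 0. Lengths are in m, angles in rad, forces in N, time in s.
With the tool pointing down it reaches from about 0.25 to 0.775 m from the base axis. Payload 4 kg.
Tool frame: the origin (TCP) lies midway between the tips of the shut fingers; the grasp point (between the pads) lies 19 mm behind it; z points along the fingers, y is the line along which they close (so a half turn about z gives the same grasp; the last joint's range is limited). The gripper opens to 94 mm and grips with 3 to 60 N. Pads are 16 mm wide; open, the fingers measure 119 mm over their backs; the gripper's body (75 mm by 177 mm) begins 78 mm behind the grasp point.
Start: joints at [-1.436, 0.087, 1.371, -0, 1.684, -0.103], TCP at [0.13, -0.535, 0.206] pointing down, gripper open.
Joint ranges: [-3.1, 3.1], [-0.76, 2.03], [0.27, 2.55], [-1.08, 4.22], [0.17, 2.65], [-2.57, 2.57]. Speed limits (rad/s): [2.79, 2.79, 3.14, 3.14, 3.14, 3.14].

INTERFACE

Orientations are given as a 3x3 rotation matrix whose columns are the frame's x, y, z axes.
In Python, from cell import bot, optics gives the robot as it stands.
- The arm moves only by the tool carry_out, never from a script. Its argument "moves" is a list that holds one entry, the list of rows, each a list of 7 numbers: the shift along the tool's x, y, z in m, then the turn, a rotation vector about the tool's x, y, z in rad, then the finger opening in m, from 0 to 0.094. In form: [[[dx, dy, dz, rx, ry, rz, hand], ...]]. A call has 1 to 20 rows; each row shifts and turns the commanded pose from where the row before left it, along the tool's axes as they then stand; what a row does not reach is not made up. A row lasts 1/12 s, in which the tool goes at most 41.7 mm and 7.16 degrees, less where a joint would pass 70% of its speed; a pose out of reach is approached as far as the arm can. A call with a gripper value outside its range is refused whole. The fingers move at their own pace and stop on an object; the grip force is fixed at half the most. Time passes only in rows, so rows that do not move let the fingers close. It gives the time, the measured TCP pose, the force, the opening and the grip force at its end, in the units of the state.
- bot.get_obs(): the state, without advancing time (a new reading comes with each control period).
- optics.read_camera(name): name is "scene" or "top"; returns a dict with "frame" (384x512x3 uint8, red, green, blue), "fx", "fy", "cx", "cy" (pixels), "D" ([k1, k2, p1, p2, k3] as OpenCV has them; the pictures are not rectified), "cam_to_world" (4x4, takes a point from camera to world coordinates). Camera axes: x right, y down, z forward; pixel columns grow to the right and rows downward; lengths in m; the calibration is good to about 2 mm. A picture is of the moment at which its call begins. There is no depth.
- bot.job_done(): hands the job in; it is judged then, once.
The state is a dict: "time": time; "joint_positions": joint angles; "joint_velocities": joint speeds; "joint_efforts": joint torques, N m; "tcp_pos": TCP position; "eef_rot": TCP orientation; "ft_force": force on the tool from outside, world axes, zero at the start; "torque": the same for the moment, N m; "finger_gap": finger opening in m; "gripper_force": force on a finger pad.
Only numpy, scipy, OpenCV 4.12 (cv2) and the standard library are available. Lean on these libraries where they do the work, as an engineer would, in place of code of your own. Each camera call takes 0.05 s, during which the arm holds its last target. There are 200 camera calls.

TASK

Load the next objective into the lens bonding station: first undo the three-jaw chuck by swinging its red-knobbed lever clockwise, seen from above, as far as it goes; it has a left-hand thread, so do not tighten it the other way. Then draw the objective with the yellow band out of its cell in the leaning carton, along the slope of the dividers and clear over them, and set it down upright, nose up, flat on the chuck face between the open jaws, letting go only once it stands there. Leave the chuck open for centring, do not force the carton, and leave the other objectives and the things on the bench where they are.

Things in the scene. Friction and masses are not known exactly. Their poses are not given: they have to be found in the camera images.
- yellow_mid (a point): the objective with the yellow band, to be loaded: 120 mm tall, 0.18 to 0.36 kg; aluminium body dia. 50 mm (lower 75 mm), then a steel nose dia. 30 mm (upper 45 mm, yellow top) to grip, firmly (about 40 N) or it swings. Point: on the axis, 60 mm above the foot; z axis from foot to nose. It stands nose up in one of the three rear cells, leaning as the carton does, against the divider on its low side
- green_mid (a point): objective barrel like the yellow one (same sizes, 0.26 kg), green band; its mid-height point, z axis from foot to nose; in another of the three rear cells; a bystander
- blue_mid (a point): objective barrel like the yellow one (same sizes, 0.26 kg), blue band; its mid-height point, z axis from foot to nose; in another of the three rear cells; a bystander
- blue2_mid (a point): objective barrel like the yellow one (same sizes, 0.26 kg), blue band; its mid-height point, z axis from foot to nose; in the middle front cell; a bystander
- carton: cardboard carton fixed on an easel, leaning 30 degrees: its mouth looks up and towards the robot. Origin: centre of its underside; z along the cells, out of the mouth; x from the low front wall to the rear wall; y across. Outside 171 (x) by 255 (y) by 154 mm (z), bottom and walls 4 mm; 2 rows (x) of 3 cells (y), each 80 by 80 mm. It counts as forced at 25 N from the gripper or arm
- divider_top (a point): middle of the upper edge of the carton's long divider, between front and rear row; all dividers are 3 mm thick and end at this level, 144 mm above the underside, 10 mm below the walls. Cell centres lie 41.5 mm off in carton x and at 0 and 83 mm to either side in y
- flap_top (a point): middle of the upper edge of the 55 mm flap that stands up from the carton's rear wall, leaning 14 degrees outward from it; it closes the way straight down into the rear cells. The other flaps hang down outside
- ring (a joint): turn of the chuck's ring with its lever, rad, growing clockwise seen from above; starts between 0 and 0.12 (clamped), opens up to a stop at 1.15; below 0 it tightens, to a stop at -0.15. It stays where it is left; about 0.25 N m (3 to 4 N at the knob) turns it. The jaws move outward by 11 mm per rad
- knob_centre (a point): middle of the upright red knob at the lever's end: a cylinder dia. 16 mm, 48 mm tall, its top 24 mm above this point, its underside 24 mm below; 78 mm from the chuck axis, which it circles
- seat (a point): centre of the chuck's flat round steel face, on the chuck axis, 130 mm above the table (the ring turns about the vertical through it); the objective's foot stands here. Three dark jaws, 15 mm high, surround it; their inner faces stand 21.5 mm from the axis at ring 0 and 33 mm at 1.05. Beside the chuck, from 100 mm off to the station's left and right, black slides rise 30 mm above this level
- cement_mid (a point): amber cement bottle, dia. 52 mm, 115 mm tall, upright on the bench; its mid-height point; a bystander
- blower_mid (a point): rubber dust blower, dia. 58 mm, 105 mm tall, upright on the bench; point on its axis 40 mm up; a bystander
- dish: white shallow dish, dia. 90 mm, 16 mm high, on the bench; origin at the centre of its underside; a bystander
- driver: orange-handled screwdriver, 170 mm long, lying on the bench along its own x; origin at its middle, underside; a bystander

How it is judged:
By the outcome, as a careful person would: the job done as asked, in the order asked, and still so for the second after the job is handed in, with the robot touching nothing.
It also fails if it takes over 64 s, if anything falls off the work surface, if the arm or the gripper's body presses on something with over 40 N, if the wrist force passes 120 N, or if a joint passes its speed limit or range.

## Working session

There is one attempt and no reset: what is moved stays moved. The work goes in short steps, Python scripts to look and compute and a tool call to move; the robot and the scene stay as the last step left them, time stands still between calls to the robot, and variables do not carry over. Pictures are saved under pics/ and viewed, at most 10 in all, crops included, and the job is handed in when it is done.

Besides the shell and the picture viewer there is one more tool, called after ">>>" as name(argument=value, ...), one argument or row to a line, values as JSON. carry_out: Moves the arm, as the interface text tells. Its arguments: {"type":"object","properties":{"moves":{"type":"array","items":{"type":"array","items":{"type":"array","items":{"type":"number"}}}}},"required":["moves"]}

```bash
ls; mkdir -p pics; cat > h.py <<'E'
import numpy as np, cv2
from cell import bot, optics
def cam(n):
    c=optics.read_camera(n); c['K']=np.array([[c['fx'],0,c['cx']],[0,c['fy'],c['cy']],[0,0,1.]]); c['D']=np.array(c['D'],float); c['T']=np.array(c['cam_to_world']); return c
def ray(c,uv):
    p=cv2.undistortPoints(np.array([[uv]],float),c['K'],c['D'])[0,0]
    d=c['T'][:3,:3]@np.array([p[0],p[1],1]); return c['T'][:3,3],d/np.linalg.norm(d)
def onz(c,uv,z):
    o,d=ray(c,uv); return o+d*(z-o[2])/d[2]
def tri(c1,a,c2,b):
    o,d=ray(c1,a);p,e=ray(c2,b)
    s=np.linalg.lstsq(np.c_[d,-e],p-o,rcond=None)[0]
    x,y=o+s[0]*d,p+s[1]*e; return (x+y)/2,np.linalg.norm(x-y)
def proj(c,P):
    M=np.linalg.inv(c['T']); r=cv2.Rodrigues(M[:3,:3])[0]
    return cv2.projectPoints(np.array(P,float).reshape(-1,3),r,M[:3,3],c['K'],c['D'])[0][:,0]
E
python3 - <<'E'
from h import *
for n in ('scene','top'):
    c=cam(n); cv2.imwrite(f'pics/{n}0.png',cv2.resize(c['frame'][:,:,::-1],(800,600),interpolation=cv2.INTER_CUBIC)); print(n,c['T'].round(3).tolist(),c['fx'],c['cx'],c['cy'],c['D'])
print(bot.get_obs())
E
```

```text
pics
scene [[-0.168, 0.644, -0.747, 1.544], [0.986, 0.122, -0.116, 0.175], [0.016, -0.756, -0.655, 1.106], [0.0, 0.0, 0.0, 1.0]] 408.9445116609003 247.04325966484805 200.54324366344966 [-0.0503431  0.         0.         0.         0.       ]
top [[0.003, -0.984, 0.176, 0.271], [-1.0, -0.005, -0.009, 0.036], [0.01, -0.176, -0.984, 1.512], [0.0, 0.0, 0.0, 1.0]] 490.63407755487975 256.0493529773617 196.63598498719978 [-0.20541618  0.          0.          0.          0.        ]
{'time': 0.1, 'joint_positions': array([-1.43612308e+00,  8.78674120e-02,  1.37209679e+00, -1.33114002e-05,
        1.68360907e+00, -1.03137217e-01]), 'joint_velocities': array([ 0.00026063, -0.00194662, -0.00486056,  0.00011715,  0.00033195,
       -0.00015217]), 'joint_efforts': array([ 1.16646297e-03, -3.41250336e+01, -3.03304338e+01,  7.17667001e-02,
        3.04242200e-02, -9.84338226e-05]), 'tcp_pos': array([ 0.12947012, -0.53403064,  0.20443192]), 'eef_rot': array([[ 9.71856480e-01,  2.35573564e-01, -2.79037552e-04],
       [ 2.35573652e-01, -9.71854521e-01,  1.96090685e-03],
       [ 1.90753909e-04, -1.97145393e-03, -9.99998038e-01]]), 'ft_force': array([-0.1417436 ,  0.09502641,  0.20928714]), 'torque': array([-0.00240158, -0.04341066,  0.01684842]), 'gripper_force': 0.0, 'finger_gap': 0.09412262441280494}
```

View pics/scene0.png

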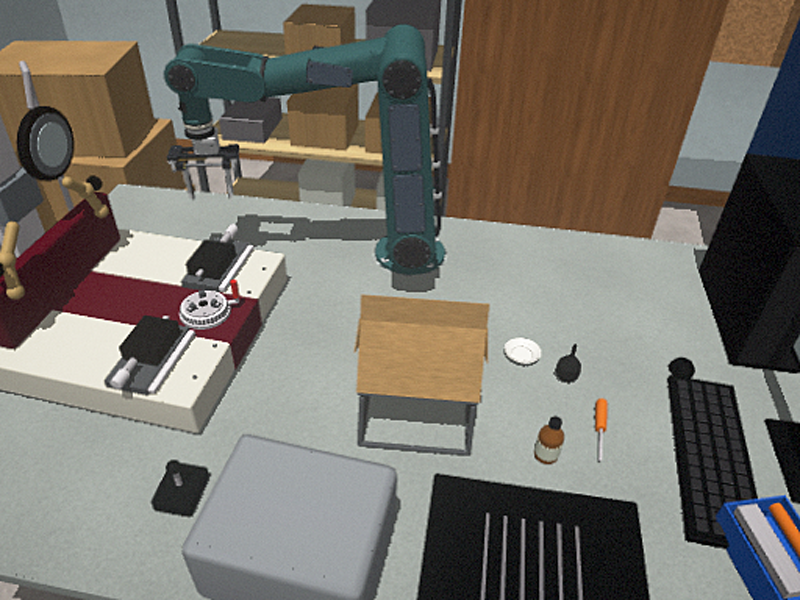

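View pics/top0.png

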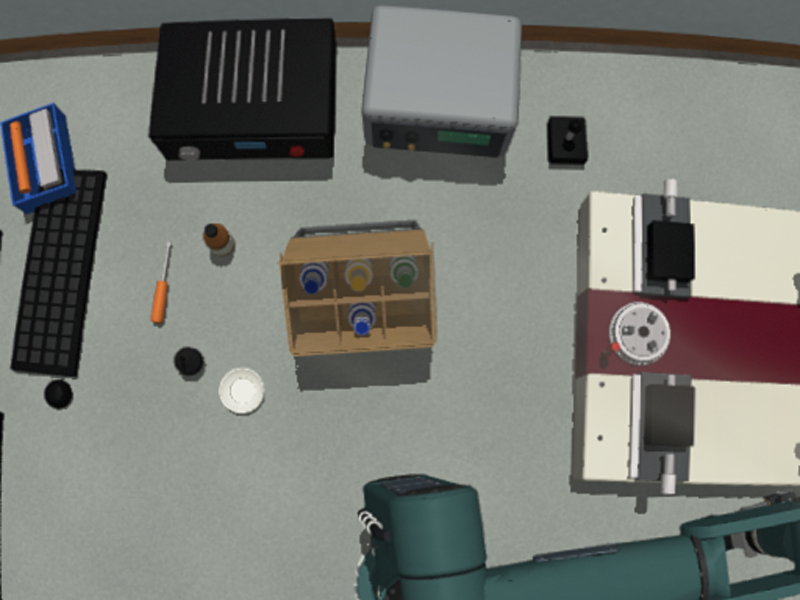

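```bash
python3 - <<'E'
from h import *
c=cam('top')['frame'][:,:,::-1]; s=cam('scene')['frame'][:,:,::-1]
r=lambda im,f:cv2.resize(im,None,fx=f,fy=f,interpolation=cv2.INTER_CUBIC)
a=r(c[135:255,175:285],5); b=r(c[180:250,375:445],5)
d=r(s[180:300,215:325],5)   # scene carton
cv2.imwrite('pics/c1.png',a)
e=np.zeros((600,800,3),np.uint8); e[:350,:350]=b; e[:600,360:800]=d[:,50:490]; cv2.imwrite('pics/c2.png',e)
E
```

```text
(no output)
```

View pics/c1.png

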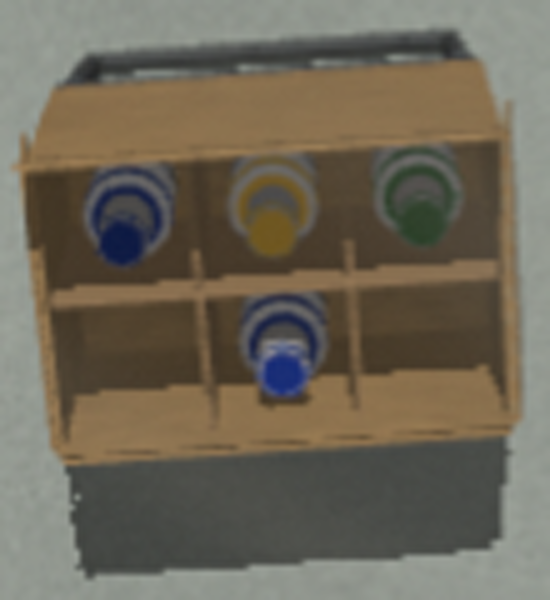

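View pics/c2.png

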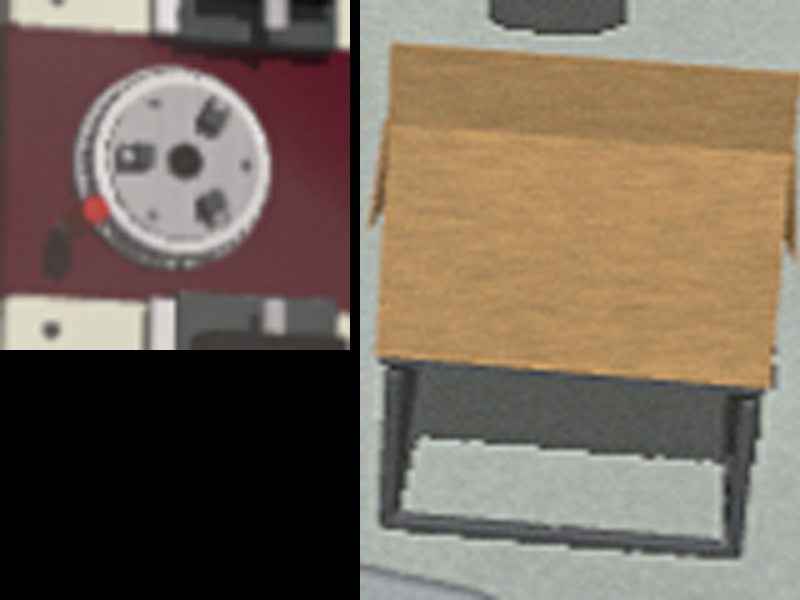

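```bash
python3 - <<'E'
from h import *
t=cam('top'); s=cam('scene')
ct=lambda x,y:((x+.5)/5-.5+175,(y+.5)/5-.5+135)
cs=lambda x,y:((x-310+.5)/5-.5+215,(y+.5)/5-.5+180)
ck=lambda x,y:((x+.5)/5-.5+375,(y+.5)/5-.5+180)
P={}
for n,a,b in (('flap+y',(28,167),(798,72)),('flap-y',(503,138),(390,45)),('bot+y',(55,88),(770,387)),('bot-y',(483,60),(380,357))):
    P[n],e=tri(t,ct(*a),s,cs(*b)); print(n,P[n].round(4),round(e,4))
print(np.linalg.norm(P['flap+y']-P['flap-y']),np.linalg.norm(P['bot+y']-P['bot-y']))
d=P['flap+y']-P['flap-y']+P['bot+y']-P['bot-y']; yaw=np.arctan2(-d[0],d[1]); print('yaw',yaw)
cx=lambda v:np.array([np.cos(yaw)*v[0]-np.sin(yaw)*v[1],np.sin(yaw)*v[0]+np.cos(yaw)*v[1],v[2]])
q=np.pi/6
R=np.c_[cx([np.cos(q),0,.5]),cx([0,1,0]),cx([-.5,0,np.cos(q)])]
o1=(P['flap+y']+P['flap-y'])/2-R@[.0988,0,.2074]
o2=(P['bot+y']+P['bot-y'])/2-R@[.0855,0,0]
print('origins',o1.round(4),o2.round(4))
for o in (o1,o2,(o1+o2)/2):
  C,n=o+R@[0,0,.124],R[:,2]
  for c_,px in (('Y',(270,232)),('B',(122,242)),('G',(425,220)),('B2',(284,374))):
    p,dd=ray(t,ct(*px)); X=p+dd*((C-p)@n)/(dd@n); print(c_,((X-o)@R).round(4),X.round(4))
  C=o+R@[0,0,.144]
  for px in ((50,298),(500,270)):
    p,dd=ray(t,ct(*px)); X=p+dd*((C-p)@n)/(dd@n); print('div',((X-o)@R).round(4))
  print('pred top fold etc', [((proj(t,o+R@np.array(v))[0]-[175,135])*5+2).round() .tolist() for v in ([-.0855,.1275,.154],[-.0855,-.1275,.154],[0,0,.144],[.0988,.1275,.207])])
np.savez('cart.npz',R=R,o=(o1+o2)/2)
seat=onz(t,ck(185,161),.13); print('seat',seat, 'scene pred',proj(s,seat)*1.5625)
for z in (.14,.15,.16,.17,.18,.19): 
    k=onz(t,ck(95,209),z); print(z,k.round(4),np.linalg.norm((k-seat)[:2]).round(4),(proj(s,k)*1.5625).round(1))
m=cv2.inRange(cv2.cvtColor(s['frame'],cv2.COLOR_RGB2HSV),(0,150,150),(8,255,255)); m[:,:120]=0;m[:,170:]=0;m[:170]=0;m[220:]=0
ys,xs=np.nonzero(m)
for y in np.unique(ys): print(y,xs[ys==y].min(),xs[ys==y].max())
E
```

```text
flap+y [0.5609 0.2207 0.3016] 0.0053
flap-y [ 0.5782 -0.0262  0.2987] 0.005
bot+y [0.6533 0.232  0.1164] 0.001
bot-y [ 0.6717 -0.0198  0.1144] 0.0028
0.24752947777617412 0.2524751051560987
yaw 0.071292014751736
origins [0.5876 0.0986 0.0711] [0.5887 0.1008 0.0726]
Y [0.029  0.0035 0.124 ] [0.5506 0.0995 0.1931]
B [0.0289 0.0852 0.124 ] [0.5447 0.1809 0.193 ]
G [ 0.0301 -0.0819  0.124 ] [0.5577 0.0143 0.1936]
B2 [-0.055   0.0018  0.124 ] [0.4782 0.0926 0.151 ]
div [0.0061 0.1255 0.144 ]
div [ 0.0052 -0.1207  0.144 ]
pred top fold etc [[62.0, 459.0], [520.0, 429.0], [280.0, 293.0], [16.0, 168.0]]
Y [0.0275 0.0013 0.124 ] [0.5505 0.0994 0.1938]
B [0.0274 0.0829 0.124 ] [0.5446 0.1808 0.1937]
G [ 0.0286 -0.0841  0.124 ] [0.5575 0.0143 0.1943]
B2 [-0.0565 -0.0004  0.124 ] [0.4781 0.0926 0.1518]
div [0.0046 0.1232 0.144 ]
div [ 0.0037 -0.1228  0.144 ]
pred top fold etc [[58.0, 457.0], [516.0, 427.0], [276.0, 291.0], [11.0, 166.0]]
Y [0.0283 0.0024 0.124 ] [0.5506 0.0995 0.1934]
B [0.0282 0.0841 0.124 ] [0.5446 0.1809 0.1933]
G [ 0.0294 -0.083   0.124 ] [0.5576 0.0143 0.1939]
B2 [-0.0557  0.0007  0.124 ] [0.4781 0.0926 0.1514]
div [0.0053 0.1244 0.144 ]
div [ 0.0044 -0.1218  0.144 ]
pred top fold etc [[60.0, 458.0], [518.0, 428.0], [278.0, 292.0], [14.0, 167.0]]
seat [ 0.4757761  -0.43071194  0.13      ] scene pred [[203.23026765 302.88237079]]
0.14 [ 0.4464 -0.3719  0.14  ] 0.0657 [[230.6 294.8]]
0.15 [ 0.4451 -0.3689  0.15  ] 0.069 [[231.3 291.4]]
0.16 [ 0.4438 -0.3659  0.16  ] 0.0722 [[232.1 287.9]]
0.17 [ 0.4426 -0.363   0.17  ] 0.0754 [[232.9 284.4]]
0.18 [ 0.4413 -0.36    0.18  ] 0.0787 [[233.7 280.8]]
0.19 [ 0.44  -0.357  0.19 ] 0.0819 [[234.5 277.3]]
179 148 150
180 147 150
184 148 148
190 150 151
```

Top view shows the carton ahead with yellow in the middle rear cell (tip at 358,284 in the 800×600 picture). The chuck is centred at (641,333) and the red knob is at (615,347), while the scene view shows the carton's rear wall and flap. The geometry agrees to about 2 mm, so I'll go above the knob.

>>> carry_out(
  moves=[
    [[0,0,-0.033,0,0,0,0.034],[0,0,-0.033,0,0,0,0.034],[0,0,-0.033,0,0,0,0.034],[0.0344,-0.0095,0,0,0,0,0.034],[0.0344,-0.0095,0,0,0,0,0.034],[0.0344,-0.0095,0,0,0,0,0.034],[0.0344,-0.0095,0,0,0,0,0.034],[0.0344,-0.0095,0,0,0,0,0.034],[0.0344,-0.0095,0,0,0,0,0.034],[0.0344,-0.0095,0,0,0,0,0.034],[0.0344,-0.0095,0,0,0,0,0.034],[0.0344,-0.0095,0,0,0,0,0.034],[0.0344,-0.0095,0,0,0,0,0.034],[0,0,0,0,0,0,0.034]],
  ],
)

```text
time: 1.47
tcp_pos: [0.446, -0.3575, 0.3036]
eef_rot: [[0.97, 0.243, 0.002], [0.243, -0.97, 0.003], [0.002, -0.002, -1.0]]
ft_force: [-1.9, -0.5, -1.2]
finger_gap: 0.0342
gripper_force: 0.0
```

>>> carry_out(
  moves=[
    [[0,0,0,0,0,-0.12,0.034],[0,0,0,0,0,-0.12,0.034],[0,0,0,0,0,-0.12,0.034],[0,0,0,0,0,-0.12,0.034],[0,0,0,0,0,-0.12,0.034],[0,0,0,0,0,-0.12,0.034],[0,0,0,0,0,-0.12,0.034],[0,0,0,0,0,-0.12,0.034],[0,0,0,0,0,-0.12,0.034],[0,0,0,0,0,-0.12,0.034],[0,0,0,0,0,-0.12,0.034],[0,0,0,0,0,-0.12,0.034],[0,0,0,0,0,-0.12,0.034],[0,0,0,0,0,-0.12,0.034],[0,0,0,0,0,-0.12,0.034],[0,0,0,0,0,0,0.034],[0,0,0,0,0,0,0.034]],
  ],
)

```text
time: 2.88
tcp_pos: [0.4411, -0.3614, 0.3044]
eef_rot: [[-0.447, 0.895, -0.0], [0.895, 0.447, -0.0], [0.0, -0.0, -1.0]]
ft_force: [-0.6, -0.6, 0.5]
finger_gap: 0.0339
gripper_force: 0.0
```

>>> carry_out(
  moves=[
    [[0,0,0.034,0,0,0,0.034],[0,0,0.033,0,0,0,0.034],[0,0,0.033,0,0,0,0.034],[0,0,0,0,0,0,0.034],[0,0,0,0,0,0,0.034]],
  ],
)

```text
time: 3.3
tcp_pos: [0.4403, -0.3603, 0.2023]
eef_rot: [[-0.448, 0.894, -0.004], [0.894, 0.449, 0.004], [0.005, -0.002, -1.0]]
ft_force: [0.7, 0.3, 0.6]
finger_gap: 0.0339
gripper_force: 0.0
```

```bash
python3 - <<'E'
from h import *
s=cam('scene')['frame'][140:240,100:210,::-1]; t=cam('top')['frame'][170:270,350:450,::-1]
r=lambda im:cv2.resize(im,(400,400),interpolation=cv2.INTER_CUBIC)
cv2.imwrite('pics/k1.png',np.hstack([r(s),r(t)]))
E
```

```text
(no output)
```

View pics/k1.png

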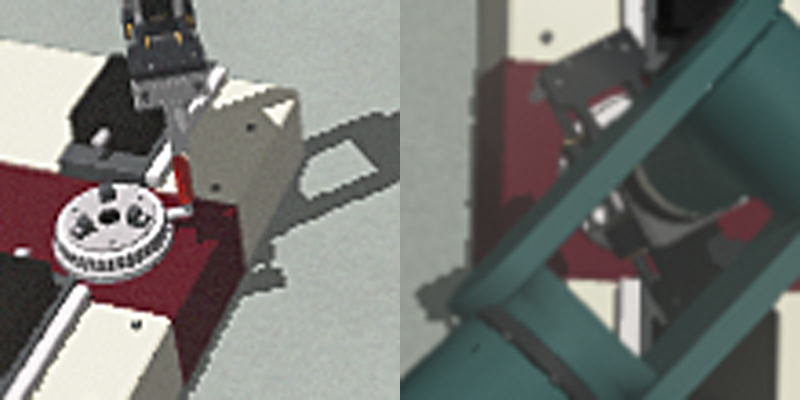

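The knob stands upright under the fingers, with the lever at its foot. I'll lower to straddle it.

>>> carry_out(
  moves=[
    [[0,0,0.018,0,0,0,0.034],[0,0,0.017,0,0,0,0.034],[0,0,0.017,0,0,0,0.034],[0,0,0,0,0,0,0.034],[0,0,0,0,0,0,0.034]],
  ],
)

```text
time: 3.82
tcp_pos: [0.4423, -0.362, 0.1548]
eef_rot: [[-0.45, 0.893, 0.002], [0.893, 0.45, -0.002], [-0.003, 0.001, -1.0]]
ft_force: [0.1, 0.0, 0.7]
finger_gap: 0.0339
gripper_force: 0.0
```

>>> carry_out(
  moves=[
    [[0,0,0.003,0,0,0.03,0.034],[0,0.0047,0,0,0,0.06,0.034],[0,0.0047,0,0,0,0.06,0.034],[0,0.0047,0,0,0,0.06,0.034],[0,0.0047,0,0,0,0.06,0.034],[0,0.0047,0,0,0,0.06,0.034],[0,0.0047,0,0,0,0.06,0.034],[0,0.0047,0,0,0,0.06,0.034],[0,0.0047,0,0,0,0.06,0.034],[0,0.0047,0,0,0,0.06,0.034],[0,0.0047,0,0,0,0.06,0.034],[0,0.0047,0,0,0,0.06,0.034],[0,0.0047,0,0,0,0.06,0.034],[0,0.0047,0,0,0,0.06,0.034],[0,0.0047,0,0,0,0.06,0.034],[0,0.0047,0,0,0,0.06,0.034],[0,0.0047,0,0,0,0.06,0.034],[0,0,0,0,0,0,0.034]],
  ],
)

```text
time: 5.32
tcp_pos: [0.5147, -0.3637, 0.1529]
eef_rot: [[0.501, 0.865, 0.003], [0.865, -0.501, -0.004], [-0.002, 0.004, -1.0]]
ft_force: [-0.9, 0.2, 0.5]
finger_gap: 0.034
gripper_force: 0.5
```

>>> carry_out(
  moves=[
    [[0,0.0035,0,0,0,0.045,0.034],[0,0.0035,0,0,0,0.045,0.034],[0,0.0035,0,0,0,0.045,0.034],[0,0,0,0,0,0,0.034]],
  ],
)

```text
time: 5.65
tcp_pos: [0.5234, -0.3685, 0.1522]
eef_rot: [[0.611, 0.791, 0.002], [0.791, -0.611, -0.002], [-0.0, 0.003, -1.0]]
ft_force: [-1.3, 0.6, 1.4]
finger_gap: 0.034
gripper_force: 0.7
```

>>> carry_out(
  moves=[
    [[0,0.002,0,0,0,0.025,0.034],[0,0.002,0,0,0,0.025,0.034],[0,0,0,0,0,0,0.034]],
  ],
)

```text
time: 5.9
tcp_pos: [0.5263, -0.3704, 0.1515]
eef_rot: [[0.649, 0.761, 0.002], [0.761, -0.649, -0.001], [0.0, 0.002, -1.0]]
ft_force: [-2.1, 1.8, 2.3]
finger_gap: 0.0341
gripper_force: 1.1
```

>>> carry_out(
  moves=[
    [[0,0.002,0,0,0,0.025,0.034],[0,0.001,0,0,0,0.012,0.034],[0,0,0,0,0,0,0.034]],
  ],
)

```text
time: 6.15
tcp_pos: [0.5283, -0.372, 0.1502]
eef_rot: [[0.678, 0.735, 0.001], [0.735, -0.678, 0.0], [0.001, 0.0, -1.0]]
ft_force: [-2.2, 2.6, 3.0]
finger_gap: 0.0338
gripper_force: 1.6
```

>>> carry_out(
  moves=[
    [[0,0.002,0,0,0,0.025,0.034],[0,0,0,0,0,0,0.034]],
  ],
)

```text
time: 6.32
tcp_pos: [0.5281, -0.3723, 0.1499]
eef_rot: [[0.697, 0.717, -0.004], [0.718, -0.697, 0.003], [-0.001, -0.005, -1.0]]
ft_force: [-6.8, 5.9, 5.3]
finger_gap: 0.0339
gripper_force: 4.2
```

>>> carry_out(
  moves=[
    [[0,0.0015,0,0,0,0,0.034],[0,0,0,0,0,0,0.034],[0,0,0,0,0,0,0.034]],
  ],
)

```text
time: 6.57
tcp_pos: [0.5282, -0.3723, 0.1499]
eef_rot: [[0.696, 0.718, -0.006], [0.718, -0.696, 0.005], [-0.001, -0.008, -1.0]]
ft_force: [-9.7, 7.5, 7.2]
finger_gap: 0.0339
gripper_force: 5.9
```

Torque rises with no travel, so the ring is at its stop. I'll back off to centre and lift out.

>>> carry_out(
  moves=[
    [[0,-0.006,0,0,0,0,0.034],[0,-0.006,0,0,0,0,0.034],[0,0,0,0,0,0,0.034],[0,0,-0.025,0,0,0,0.034],[0,0,-0.035,0,0,0,0.034],[0,0,-0.035,0,0,0,0.034],[0,0,-0.035,0,0,0,0.034],[0,0,-0.035,0,0,0,0.034],[0,0,-0.035,0,0,0,0.044],[0,0,0,0,0,0,0.044]],
  ],
)

```text
time: 7.4
tcp_pos: [0.5237, -0.3676, 0.359]
eef_rot: [[0.696, 0.718, 0.013], [0.718, -0.696, -0.011], [0.001, 0.017, -1.0]]
ft_force: [0.6, -0.0, 1.1]
finger_gap: 0.0426
gripper_force: 0.0
```

```bash
cat >> h.py <<'E'
from scipy.spatial.transform import Rotation as Ro
z_=np.load('cart.npz'); RC,OC=z_['R'],z_['o']
RG=np.c_[RC[:,0],-RC[:,1],-RC[:,2]]
def plan(P,Rt):
    o=bot.get_obs(); R=np.array(o['eef_rot']); print('t',o['time'],'tcp',np.round(o['tcp_pos'],4),'j',np.round(o['joint_positions'],2),'F',np.round(o['ft_force'],1),'gap',o['finger_gap'])
    print('shift(tool, now)',(R.T@(P-o['tcp_pos'])).round(4),'shift (target axes)',(Rt.T@(P-o['tcp_pos'])).round(4),'rotvec',Ro.from_matrix(R.T@Rt).as_rotvec().round(4))
E
python3 - <<'E'
from h import *
P=OC+RC@[.0275,.002,.265]; print(P)
plan(P,RG)
E
```

```text
[0.47960192 0.09396889 0.31512466]
t 7.4 tcp [ 0.5237 -0.3676  0.359 ] j [-0.7   0.31  0.8   0.    2.01  0.07] F [ 0.6 -0.   1.1] gap 0.0425509922738319
shift(tool, now) [ 0.3007 -0.3536  0.0382] shift (target axes) [-0.0315 -0.4635  0.0325] rotvec [-0.1754  0.4926  0.7164]
```

>>> carry_out(
  moves=[
    [[0.0215,-0.0253,0,0,0,0,0.046],[0.0215,-0.0253,0,0,0,0,0.046],[0.0215,-0.0253,0,0,0,0,0.046],[0.0215,-0.0253,0,0,0,0,0.046],[0.0215,-0.0253,0,0,0,0,0.046],[0.0215,-0.0253,0,0,0,0,0.046],[0.0215,-0.0253,0,0,0,0,0.046],[0.0215,-0.0253,0,0,0,0,0.046],[0.0215,-0.0253,0,0,0,0,0.046],[0.0215,-0.0253,0,0,0,0,0.046],[0.0215,-0.0253,0,0,0,0,0.046],[0.0215,-0.0253,0,0,0,0,0.046],[0.0215,-0.0253,0,0,0,0,0.046],[0.0215,-0.0253,0,0,0,0,0.046],[0,0,0,0,0,0,0.046]],
  ],
)

```text
time: 8.65
tcp_pos: [0.4768, 0.1013, 0.3491]
eef_rot: [[0.691, 0.723, 0.001], [0.723, -0.691, 0.003], [0.003, -0.001, -1.0]]
ft_force: [-0.3, -0.7, 0.3]
finger_gap: 0.0462
gripper_force: 0.0
```

>>> carry_out(
  moves=[
    [[0,0,0,-0.022,0.0616,0.0896,0.046],[0,0,0,-0.022,0.0616,0.0896,0.046],[0,0,0,-0.022,0.0616,0.0896,0.046],[0,0,0,-0.022,0.0616,0.0896,0.046],[0,0,0,-0.022,0.0616,0.0896,0.046],[0,0,0,-0.022,0.0616,0.0896,0.046],[0,0,0,-0.022,0.0616,0.0896,0.046],[0,0,0,-0.022,0.0616,0.0896,0.046],[0,0,0,0,0,0,0.046],[0,0,0,0,0,0,0.046],[0,0,0,0,0,0,0.046]],
  ],
)

```text
time: 9.57
tcp_pos: [0.4777, 0.0961, 0.3496]
eef_rot: [[0.87, 0.072, 0.487], [0.058, -0.997, 0.044], [0.489, -0.011, -0.872]]
ft_force: [0.2, 0.4, 1.0]
finger_gap: 0.0458
gripper_force: 0.0
```

```bash
python3 - <<'E'
from h import *
P=OC+RC@[.0275,.002,.265]
plan(P,RG)
t=cam('top')['frame'][:,:,::-1]
a=cv2.resize(t[135:255,175:285],(550,600),interpolation=cv2.INTER_CUBIC)
b=cv2.resize(t[180:250,375:445],(245,245),interpolation=cv2.INTER_CUBIC)
e=np.zeros((600,800,3),np.uint8); e[:,:550]=a; e[:245,555:]=b; cv2.imwrite('pics/g1.png',e)
E
```

```text
t 9.5667 tcp [0.4777 0.0961 0.3496] j [ 0.08 -0.43  1.62  0.01  1.45  1.58] F [0.2 0.4 1. ] gap 0.04581570613158749
shift(tool, now) [-0.0153  0.0026  0.031 ] shift (target axes) [-0.0157  0.0022  0.0308] rotvec [-0.0095  0.0122 -0.0046]
```

View pics/g1.png

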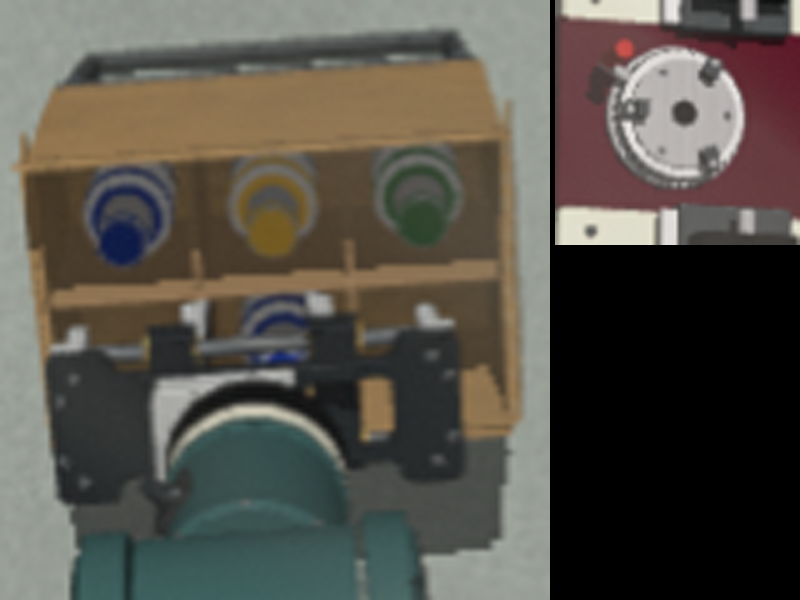

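The chuck jaws are open, with the knob now at (625,48) in the inset. The yellow tip is unchanged at (270,232) and the gripper sits square to the carton. Correcting the alignment.

>>> carry_out(
  moves=[
    [[-0.0078,0.0012,0.0155,-0.0095,0.0122,-0.0046,0.046],[-0.0078,0.0012,0.0155,0,0,0,0.046],[0,0,0,0,0,0,0.046],[0,0,0,0,0,0,0.046],[0,0,0,0,0,0,0.046]],
  ],
)

```text
time: 10.03
tcp_pos: [0.48, 0.0942, 0.3159]
eef_rot: [[0.863, 0.07, 0.5], [0.06, -0.998, 0.036], [0.501, -0.001, -0.865]]
ft_force: [-0.1, -0.6, 0.0]
finger_gap: 0.0463
gripper_force: 0.0
```

```bash
python3 - <<'E'
from h import *
plan(OC+RC@[.0275,.002,.085],RG)
E
```

```text
t 10.0333 tcp [0.48   0.0942 0.3159] j [ 0.08 -0.45  1.7  -0.01  1.37  1.58] F [-0.1 -0.6  0. ] gap 0.04630066075871176
shift(tool, now) [-0.001   0.0002  0.1804] shift (target axes) [-0.0008  0.0002  0.1804] rotvec [-0.     -0.0012 -0.0015]
```

>>> carry_out(
  moves=[
    [[-0.001,0,0.02,0,0,0,0.046],[0,0,0.02,0,0,0,0.046],[0,0,0.02,0,0,0,0.046],[0,0,0.02,0,0,0,0.046],[0,0,0.02,0,0,0,0.046],[0,0,0.02,0,0,0,0.046],[0,0,0.01,0,0,0,0.046],[0,0,0.01,0,0,0,0.046],[0,0,0,0,0,0,0.046],[0,0,0,0,0,0,0.046]],
  ],
)

```text
time: 10.87
tcp_pos: [0.5486, 0.0993, 0.1938]
eef_rot: [[0.863, 0.07, 0.499], [0.06, -0.998, 0.036], [0.501, -0.001, -0.866]]
ft_force: [-0.1, 0.1, -0.1]
finger_gap: 0.0462
gripper_force: 0.0
```

>>> carry_out(
  moves=[
    [[0,0,0.01,0,0,0,0.046],[0,0,0.01,0,0,0,0.046],[0,0,0.01,0,0,0,0.046],[0,0,0.01,0,0,0,0.046],[0,0,0,0,0,0,0.046],[0,0,0,0,0,0,0.046]],
  ],
)

```text
time: 11.37
tcp_pos: [0.5677, 0.1007, 0.1568]
eef_rot: [[0.865, 0.07, 0.497], [0.06, -0.998, 0.036], [0.498, -0.001, -0.867]]
ft_force: [0.1, -0.4, 0.3]
finger_gap: 0.0457
gripper_force: 0.0
```

```bash
python3 - <<'E'
from h import *
plan(OC+RC@[.0275,.002,.085],RG)
E
```

```text
t 11.3667 tcp [0.5677 0.1007 0.1568] j [ 0.08 -0.21  1.84 -0.    0.99  1.58] F [ 0.1 -0.4  0.3] gap 0.045692037818946776
shift(tool, now) [ 0.0026  0.0004 -0.0013] shift (target axes) [ 0.0026  0.0004 -0.0013] rotvec [-0.0001  0.0024 -0.0016]
```

>>> carry_out(
  moves=[
    [[0.001,0,-0.001,0,0,0,0.036],[0,0,0,0,0,0,0.028],[0,0,0,0,0,0,0.015],[0,0,0,0,0,0,0],[0,0,0,0,0,0,0],[0,0,0,0,0,0,0],[0,0,0,0,0,0,0]],
  ],
)

```text
time: 11.95
tcp_pos: [0.569, 0.1006, 0.1608]
eef_rot: [[0.863, 0.07, 0.501], [0.06, -0.998, 0.036], [0.502, -0.001, -0.865]]
ft_force: [-0.1, -1.3, 2.3]
finger_gap: 0.0299
gripper_force: 29.9
```

>>> carry_out(
  moves=[
    [[0.001,0,-0.005,0,0,0,0],[0.001,0,-0.008,0,0,0,0],[0.002,0,-0.01,0,0,0,0],[0,0,-0.01,0,0,0,0],[0,0,0,0,0,0,0]],
  ],
)

```text
time: 12.37
tcp_pos: [0.5553, 0.1, 0.193]
eef_rot: [[0.863, 0.07, 0.501], [0.06, -0.998, 0.036], [0.502, -0.001, -0.865]]
ft_force: [0.5, -0.1, -1.8]
finger_gap: 0.0296
gripper_force: 29.9
```

>>> carry_out(
  moves=[
    [[0,0,-0.012,0,0,0,0],[0,0,-0.013,0,0,0,0],[0,0,-0.015,0,0,0,0],[0,0,-0.015,0,0,0,0],[0,0,-0.015,0,0,0,0],[0,0,-0.015,0,0,0,0],[0,0,-0.015,0,0,0,0],[0,0,-0.015,0,0,0,0],[0,0,-0.015,0,0,0,0],[0,0,-0.015,0,0,0,0],[0,0,-0.012,0,0,0,0],[0,0,-0.005,0,0,0,0],[0,0,0,0,0,0,0],[0,0,0,0,0,0,0]],
  ],
)

```text
time: 13.53
tcp_pos: [0.4745, 0.094, 0.3301]
eef_rot: [[0.864, 0.07, 0.498], [0.06, -0.998, 0.036], [0.5, -0.001, -0.866]]
ft_force: [-0.0, 0.2, -2.1]
finger_gap: 0.0296
gripper_force: 29.9
```

```bash
python3 - <<'E'
from h import *
plan(np.array([.476,-.431,.34]),np.eye(3))
o=bot.get_obs();print((RC.T@(o['tcp_pos']-OC)).round(4))
f=cam('scene')['frame'][100:300,160:340,::-1]
cv2.imwrite('pics/l1.png',cv2.resize(f,(540,600),interpolation=cv2.INTER_CUBIC))
E
```

```text
t 13.5333 tcp [0.4745 0.094  0.3301] j [ 0.08 -0.46  1.68 -0.01  1.4   1.58] F [-0.   0.2 -2.1] gap 0.029623947665758085
shift(tool, now) [-0.0253  0.5239 -0.0266] shift (target axes) [ 0.0015 -0.525   0.0099] rotvec [3.0146 0.1052 0.8071]
[0.0306 0.0024 0.2805]
```

View pics/l1.png

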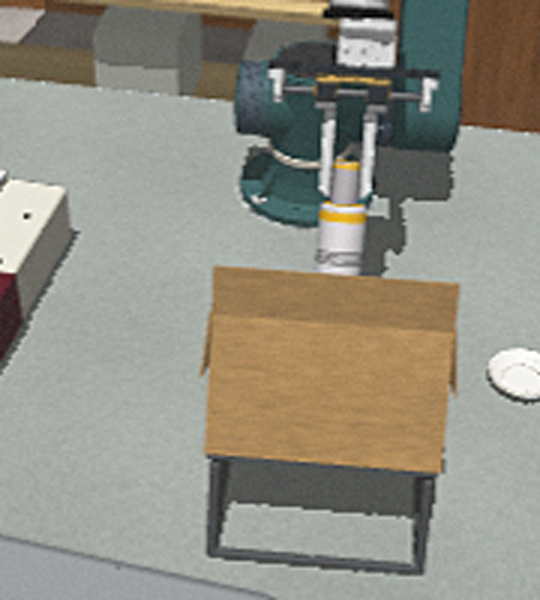

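Yellow is drawn out clear of the mouth and aligned with the fingers, with its foot above the flap edge at (340,270). I'll lift a little and turn it upright.

>>> carry_out(
  moves=[
    [[0.008,0,-0.0145,0,0,0,0],[0.008,0,-0.0145,0,0,0,0],[0.009,0,-0.0145,0,0,0,0],[0,0,0,0,-0.04,0,0],[0,0,0,0,-0.06,0,0],[0,0,0,0,-0.06,0,0],[0,0,0,0,-0.06,0,0],[0,0,0,0,-0.06,0,0],[0,0,0,0,-0.06,0,0],[0,0,0,0,-0.06,0,0],[0,0,0,0,-0.06,0,0],[0,0,0,0,-0.04,0,0],[0,0,0,0,-0.022,0,0],[0,0,0,0,0,0,0],[0,0,0,0,0,0,0]],
  ],
)

```text
time: 14.83
tcp_pos: [0.475, 0.094, 0.3798]
eef_rot: [[0.998, 0.07, 0.001], [0.07, -0.998, 0.001], [0.001, -0.001, -1.0]]
ft_force: [0.3, -0.2, -2.2]
finger_gap: 0.03
gripper_force: 29.9
```

```bash
python3 - <<'E'
from h import *
y=np.array([.07,-.9975,0]);y/=np.linalg.norm(y);z=np.array([0,0,-1.])
plan(np.array([.476,-.431,.32]),np.c_[np.cross(y,z),y,z])
E
```

```text
t 14.8333 tcp [0.475  0.094  0.3798] j [ 0.08 -0.03  1.14  0.    2.02  1.58] F [ 0.3 -0.2 -2.2] gap 0.029971179433804264
shift(tool, now) [-0.0357  0.5238  0.0593] shift (target axes) [-0.0357  0.5238  0.0598] rotvec [-0.0009 -0.0009 -0.0002]
```

>>> carry_out(
  moves=[
    [[-0.001,0.012,0,0,0,0,0],[-0.002,0.02,0,0,0,0,0],[-0.002,0.028,0,0,0,0,0],[-0.002,0.03,0,0,0,0,0],[-0.002,0.03,0,0,0,0,0],[-0.002,0.03,0,0,0,0,0],[-0.002,0.03,0,0,0,0,0],[-0.002,0.03,0,0,0,0,0],[-0.002,0.03,0,0,0,0,0],[-0.002,0.03,0,0,0,0,0],[-0.002,0.03,0,0,0,0,0],[-0.002,0.03,0,0,0,0,0],[-0.002,0.03,0,0,0,0,0],[-0.002,0.03,0,0,0,0,0],[-0.002,0.03,0,0,0,0,0],[-0.002,0.03,0,0,0,0,0],[-0.002,0.028,0,0,0,0,0],[-0.002,0.022,0,0,0,0,0],[-0.001,0.017,0,0,0,0,0],[0,0.007,0,0,0,0,0]],
  ],
)

```text
time: 16.5
tcp_pos: [0.4745, -0.4335, 0.3795]
eef_rot: [[0.998, 0.067, 0.001], [0.067, -0.998, 0.001], [0.001, -0.0, -1.0]]
ft_force: [0.1, -0.3, -2.0]
finger_gap: 0.0296
gripper_force: 29.9
```

>>> carry_out(
  moves=[
    [[0,0,0.02,0,0,0,0],[0,0,0.02,0,0,0,0],[0,0,0.02,0,0,0,0],[0,0,0.02,0,0,0,0],[0,0,0.02,0,0,0,0],[0,0,0.01,0,0,0,0],[0,0,0,0,0,0,0],[0,0,0,0,0,0,0],[0,0,0,0,0,0,0]],
  ],
)

```text
time: 17.25
tcp_pos: [0.4759, -0.4313, 0.2723]
eef_rot: [[0.998, 0.07, 0.004], [0.07, -0.998, -0.001], [0.004, 0.002, -1.0]]
ft_force: [-0.4, 0.8, -2.5]
finger_gap: 0.0296
gripper_force: 29.9
```

```bash
python3 - <<'E'
from h import *
y=np.array([.07,-.9975,0]);y/=np.linalg.norm(y);z=np.array([0,0,-1.])
plan(np.array([.476,-.431,.23]),np.c_[np.cross(y,z),y,z])
f=cam('scene')['frame'][120:240,80:200,::-1]
cv2.imwrite('pics/p1.png',cv2.resize(f,(600,600),interpolation=cv2.INTER_CUBIC))
E
```

```text
t 17.25 tcp [ 0.4759 -0.4313  0.2723] j [-0.83  0.29  1.    0.    1.85  0.68] F [-0.4  0.8 -2.5] gap 0.029587124049755904
shift(tool, now) [-0.0001 -0.0003  0.0423] shift (target axes) [ 0.0001 -0.0002  0.0423] rotvec [ 0.0015 -0.004   0.0002]
```

View pics/p1.png

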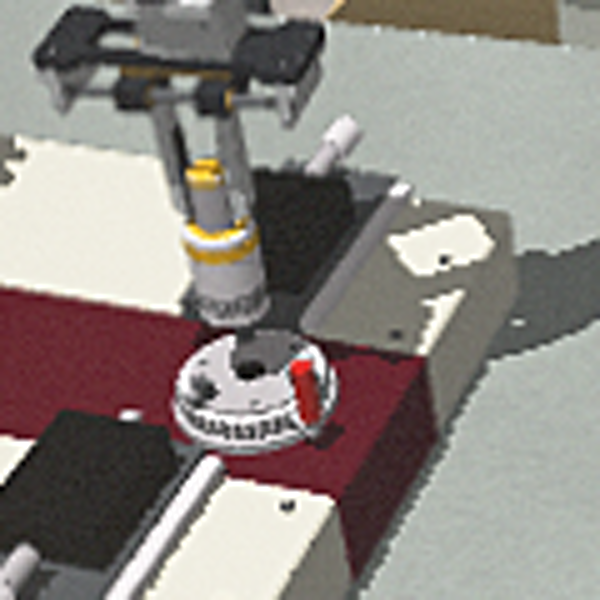

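```bash
python3 - <<'E'
from h import *
s=cam('scene'); p=np.array([.4759,-.4313,.2723])
for h in (.039,-.006,-.081): print(h,((proj(s,p+[0,0,h])[0]-[80,120])*5+2).round(1))
for x,y in ((.025,0),(-.025,0),(0,.025),(0,-.025)): print('foot edge',((proj(s,p+[x,y,-.081])[0]-[80,120])*5+2).round(1))
print('seat',((proj(s,[.4758,-.4307,.13])[0]-[80,120])*5+2))
E
```

```text
0.039 [206.6 167.8]
-0.006 [218.4 221.4]
-0.081 [237.1 306.1]
foot edge [223.5 327.4]
foot edge [250.3 285.3]
foot edge [269.9 310.1]
foot edge [204.5 302.1]
seat [252.33982819 371.24590841]
```

The objective hangs upright over the open jaws, with its foot at (237,306) and the bore at (250,370). Both match the predictions within 2 mm. Lowering.

>>> carry_out(
  moves=[
    [[0,0,0.01,0,0,0,0],[0,0,0.01,0,0,0,0],[0,0,0.01,0,0,0,0],[0,0,0.01,0,0,0,0],[0,0,0.006,0,0,0,0],[0,0,0.004,0,0,0,0],[0,0,0,0,0,0,0],[0,0,0,0,0,0,0]],
  ],
)

```text
time: 18.02
tcp_pos: [0.4755, -0.4311, 0.22]
eef_rot: [[0.998, 0.07, 0.002], [0.07, -0.998, 0.001], [0.002, -0.001, -1.0]]
ft_force: [0.3, 0.4, -2.3]
finger_gap: 0.0296
gripper_force: 29.9
```

>>> carry_out(
  moves=[
    [[0,0,0.002,0,0,0,0],[0,0,0.002,0,0,0,0],[0,0,0.001,0,0,0,0],[0,0,0,0,0,0,0],[0,0,0,0,0,0,0]],
  ],
)

```text
time: 18.43
tcp_pos: [0.4756, -0.4311, 0.2153]
eef_rot: [[0.998, 0.07, 0.002], [0.07, -0.998, 0.001], [0.002, -0.001, -1.0]]
ft_force: [-0.0, -0.0, -2.4]
finger_gap: 0.0293
gripper_force: 29.9
```

>>> carry_out(
  moves=[
    [[0,0,0.002,0,0,0,0],[0,0,0,0,0,0,0],[0,0,0,0,0,0,0]],
  ],
)

```text
time: 18.68
tcp_pos: [0.4755, -0.431, 0.2131]
eef_rot: [[0.998, 0.07, 0.002], [0.07, -0.998, 0.001], [0.002, -0.001, -1.0]]
ft_force: [-0.7, 1.2, -1.7]
finger_gap: 0.0294
gripper_force: 29.9
```

>>> carry_out(
  moves=[
    [[0,0,0.001,0,0,0,0],[0,0,0,0,0,0,0],[0,0,0,0,0,0,0]],
  ],
)

```text
time: 18.93
tcp_pos: [0.4756, -0.4311, 0.2123]
eef_rot: [[0.998, 0.07, 0.002], [0.07, -0.998, 0.001], [0.002, -0.001, -1.0]]
ft_force: [-0.6, 1.1, -1.7]
finger_gap: 0.0295
gripper_force: 29.9
```

>>> carry_out(
  moves=[
    [[0,0,0.001,0,0,0,0],[0,0,0,0,0,0,0],[0,0,0,0,0,0,0]],
  ],
)

```text
time: 19.18
tcp_pos: [0.4757, -0.4311, 0.2122]
eef_rot: [[0.998, 0.07, 0.003], [0.07, -0.998, 0.0], [0.003, -0.0, -1.0]]
ft_force: [-1.3, 0.1, 1.6]
finger_gap: 0.0296
gripper_force: 29.9
```

>>> carry_out(
  moves=[
    [[0,0,0.001,0,0,0,0],[0,0,0.0005,0,0,0,0],[0,0,0,0,0,0,0]],
  ],
)

```text
time: 19.43
tcp_pos: [0.4758, -0.4314, 0.2121]
eef_rot: [[0.998, 0.07, 0.004], [0.07, -0.998, -0.001], [0.004, 0.001, -1.0]]
ft_force: [-0.3, 0.8, 5.9]
finger_gap: 0.0295
gripper_force: 29.9
```

Foot is on the face (TCP height fits 130 mm), so I'll release gently.

>>> carry_out(
  moves=[
    [[0,0,0,0,0,0,0.029],[0,0,0,0,0,0,0.032],[0,0,0,0,0,0,0.036],[0,0,0,0,0,0,0.042],[0,0,0,0,0,0,0.05],[0,0,0,0,0,0,0.056],[0,0,0,0,0,0,0.056],[0,0,0,0,0,0,0.056]],
  ],
)

```text
time: 20.1
tcp_pos: [0.4756, -0.4311, 0.2095]
eef_rot: [[0.998, 0.07, 0.002], [0.07, -0.998, 0.001], [0.002, -0.001, -1.0]]
ft_force: [0.4, -0.4, -0.8]
finger_gap: 0.0561
gripper_force: 0.0
```

>>> carry_out(
  moves=[
    [[0,0,-0.008,0,0,0,0.056],[0,0,-0.012,0,0,0,0.056],[0,0,-0.02,0,0,0,0.056],[0,0,-0.025,0,0,0,0.056],[0,0,-0.03,0,0,0,0.056],[0,0,-0.03,0,0,0,0.056],[-0.035,0,0,0,0,0,0.056],[-0.04,0,0,0,0,0,0.056],[-0.04,0,0,0,0,0,0.056],[-0.035,0,0,0,0,0,0.056],[0,0,0,0,0,0,0.056],[0,0,0,0,0,0,0.056],[0,0,0,0,0,0,0.056]],
  ],
)

```text
time: 21.18
tcp_pos: [0.3261, -0.4418, 0.3358]
eef_rot: [[0.998, 0.07, 0.004], [0.07, -0.998, -0.001], [0.003, 0.001, -1.0]]
ft_force: [-0.6, -0.0, 0.1]
finger_gap: 0.0559
gripper_force: 0.0
```

```bash
python3 - <<'E'
from h import *
s=cam('scene');t=cam('top')
a=cv2.resize(s['frame'][150:240,90:180,::-1],(400,400),interpolation=cv2.INTER_CUBIC)
b=cv2.resize(t['frame'][180:260,365:445,::-1],(400,400),interpolation=cv2.INTER_CUBIC)
cv2.imwrite('pics/f1.png',np.hstack([a,b]))
P=[.4758,-.4307]
for z in (.25,.13): print(z,((proj(s,P+[z])[0]-[90,150])*400/90+2).round(),((proj(t,P+[z])[0]-[365,180])*5+2).round())
E
```

```text
0.25 [154.  81.] [305. 128.]
0.13 [180. 197.] [235. 161.]
```

View pics/f1.png

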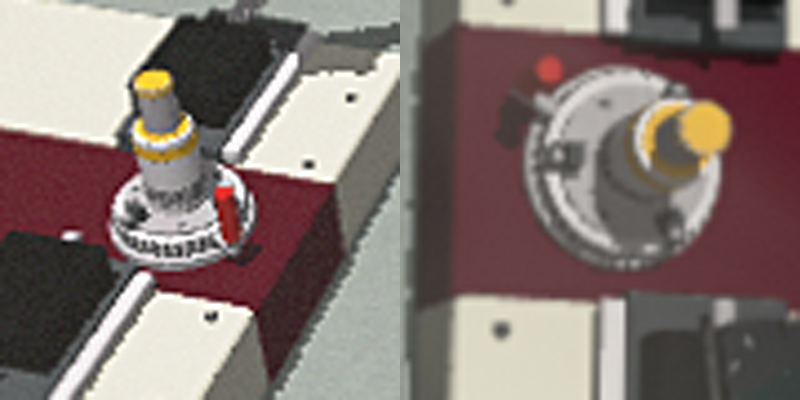

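The objective stands upright on the chuck axis. Its nose is at (154,82) in the scene view and (705,128) in the top view, as predicted, and the lever is still at open. Handing in.

```bash
python3 -c "
from cell import bot
print(bot.job_done())"
```

```text
the job is handed in; nothing more can be done
None
```

The chuck is open at its stop, the yellow-band objective stands upright on its face between the open jaws, and the job was handed in at about 21 s; the result of the judging was not shown.

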